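Lock an inlay panel in its jig with the slotted cam screw

ROBOT

A 6-joint arm with a two-finger parallel gripper is mounted at the origin on the work surface; the furniture and walls round the work are solid. World frame = base frame: x ahead of the robot, y to its left, z up, the work surface at z = 0. Lengths are in m, angles in rad, forces in N, time in s.
With the tool pointing down it reaches from about 0.35 to 0.875 m from the base axis. Payload 4.2 kg.
Tool frame: the origin (TCP) lies midway between the tips of the shut fingers; the grasp point (between the pads) lies 19 mm behind it (manip.tcp_to_grasp is the distance from the TCP to the grasp point, in m); z points along the fingers, y is the line along which they close (so a half turn about z gives the same grasp; the last joint's range is limited). The gripper opens to 87 mm and grips with 3 to 60 N. Pads are 19 mm wide; open, the fingers measure 117 mm over their backs; the gripper's body (75 mm by 190 mm) begins 51 mm behind the grasp point.
Start: joints at [1.532, 0.385, 0.008, 0, -1.194, -0.259], TCP at [0.183, 0.597, 0.223] pointing down, gripper open.
Joint ranges: [-3.14, 3.14], [-1.21, 2.06], [-1.07, 1.41], [-3.16, 2.05], [-2.99, -0.16], [-3.1, 3.1]. Speed limits (rad/s): [2.79, 2.79, 3.14, 3.14, 3.14, 3.14].

INTERFACE

Orientations are given as a unit quaternion [x, y, z, w].
In Python, from plant import manip gives the robot as it stands.
- The arm moves only by the shell command python3 -m crank 'ROWS' [FORCE]. ROWS is a JSON list of rows, 1 to 10 of them, each an object with the fields tx, ty, tz (the shift in a scale on which 1.0 is 1 m), wx, wy, wz (a rotation vector in fractions of the full range, 1 being 4 rad), jaw (the finger opening in m); a field left out counts as zero (the opening has to be given); each row shifts and turns the commanded pose from where the row before left it, along the tool's axes as they then stand; what a row does not reach is not made up. A row lasts 1/8 s, in which the tool goes at most 0.0625 m and 0.188 rad, less where a joint would pass 70% of its speed; a pose out of reach is approached as far as the arm can. The fingers move at their own pace and stop on an object; FORCE is the grip in N (left out, the last holds). Time passes only in rows, so rows that do not move let the fingers close. It prints the time, the measured TCP pose, the force, the opening and the grip force at its end. No shift or turn number may pass 1 either way. Input that does not fit is refused with a message, and nothing moves.
- manip.read_state(): the state, without advancing time (a new reading comes with each control period).
- manip.read_camera(name): name is "scene" or "top"; returns the picture (480x640x3 uint8, red, green, blue); there is no depth.
- manip.camera_params(name): a dict with "intrinsics" (3x3 intrinsics, pixels), "view" (4x4, takes a point from world to camera coordinates). Camera axes: x right, y down, z forward; pixel columns grow to the right and rows downward; lengths in m; the calibration is good to about 2 mm. A picture is of the moment at which its call begins. camera_params takes no time and is no camera call.
- manip.close_job(): hands the job in; it is judged then, once.
The state is a dict: "time_s": time; "joint_pos": joint angles; "dq": joint speeds; "tau": joint torques, N m; "position": TCP position; "tool_rot": TCP orientation; "force": force on the tool from outside, world axes, zero at the start; "wrist_torque": the same for the moment, N m; "width": finger opening in m; "finger_force": force on a finger pad.
Only numpy, scipy, OpenCV 4.12 (cv2) and the standard library are available. Lean on these libraries where they do the work, as an engineer would, in place of code of your own. Each camera call takes 0.05 s, during which the arm holds its last target. There are 200 camera calls.

TASK

Take the flat screwdriver out of its wooden block, feel its blade into the slot of the recessed cam screw on the holding jig (press lightly and turn until it drops in), and turn the screw clockwise to its stop, without forcing it, so that the cam clamps the inlay panel against the rubber-faced fence. Then stand the screwdriver back in the hole it came from; leave everything else alone.

Things in the scene. Friction and masses are not known exactly. Their poses are not given: they have to be found in the camera images.
- driver: flat screwdriver, 172 mm long, 90 g, standing handle up in the wooden block. Origin at the middle of the blade's tip edge, z up the shaft. Shaft 7 mm thick; a round 25 mm collar begins 74 mm above the tip; the orange six-sided handle, 24 mm across flats (flats face +-x and every 60 degrees from there), runs from 85 to 161 mm above the tip
- blade_tip (a point): middle of the tip edge of the screwdriver's blade, axes as the screwdriver's; the blade is 14 mm wide along x and 2.6 mm thick along y
- tool_block: fixed wooden block, 64 x 64 x 78 mm, origin in the middle of its underside; down its middle a hole 19 mm wide, 76 mm deep, in which the screwdriver hangs by its collar, tip 4 mm above the table; two empty 7 mm holes beside it
- block_hole (a point): middle of the mouth of the block's 19 mm hole, on the block's top
- jig: fixed holding jig: plywood board 190 x 190 x 12 mm, origin mid underside. At +x a wooden fence with rubber facing, at +-y wooden rails (inner faces +-78 mm), at -x the aluminium clamp housing (44 x 64 mm, middle at x = -50 mm, top 42 mm above the underside) with a round recess 22 mm wide, at x = -44 mm, in which the brass head of the cam screw sits; the steel cam disc is under it
- screw_top (a point): on the screw's axis, 40 mm above the jig's underside, where the head's top face lies unpressed; fixed to the jig, axes the jig's. The head is 20 mm wide, sprung: it gives 2.5 mm when pressed (3 N to start, 8 N at the end). Straight across it runs a slot 4.2 mm wide (mouth bevelled to 5.8 mm), 4 mm deep, whose angle is not measured: at the start within 30 degrees of the jig's y axis, either way
- panel_work: loose black lacquer panel with unfinished inlay, 100 x 150 x 20 mm, 170 g, lying flat on the jig between cam and fence; origin mid underside, z up, 100 mm side along the jig's x. The cam touches it about 45 degrees before the screw's stop
- glue_bottle: white glue bottle with red cap, 41 mm wide, 132 mm high, standing loose; origin under its middle
- sanding_block: cork sanding block, 56 x 86 x 27 mm, loose; origin under its middle
- shell_0: half egg shell, 48 mm wide, 32 mm high, loose; origin under its middle
- ink_pot: small white pot, 36 mm wide, 34 mm high, loose; origin under its middle
- fence_rubber: black rubber facing of the fence, 150 mm long, face at x = +75 mm in the jig; axes and origin the jig's when unloaded; gives 1 mm for 3 N. The screw turns clockwise seen from above, at 0.03 to 0.1 N m, to a firm stop 86 degrees clockwise of the jig's y axis; there the cam has the panel pressed into the rubber (5.3 N), and it stays there. 0.2 N m shows the stop; over 0.3 N m spoils the slot
There are look-alikes about, which are no part of the job. Of the things like the driver, leave any that is turquoise; of the rest the larger one is meant.

How it is judged:
By the outcome, as a careful person would: the job done as asked, in the order asked, and still so for the second after the job is handed in, with the robot touching nothing.
It also fails if it takes over 72 s, if anything falls off the work surface, if the arm or the gripper's body presses on something with over 40 N, if the wrist force passes 120 N, or if a joint passes its speed limit or range.

## Working session

There is one attempt and no reset: what is moved stays moved. The work goes in short steps, Python scripts to look and compute and a shell command to move; the robot and the scene stay as the last step left them, time stands still between calls to the robot, and variables do not carry over. Pictures are saved under pics/ and viewed, at most 10 in all, crops included, and the job is handed in when it is done.

```bash
mkdir -p pics; ls
python3 - <<'E'
from plant import manip
import cv2
for n in ("scene","top"):
    im=manip.read_camera(n); cv2.imwrite(f"pics/{n}0.png",im[:,:,::-1])
    p=manip.camera_params(n); print(n,p["intrinsics"],p["view"])
print(manip.read_state(), manip.tcp_to_grasp)
E
```

```text
pics
scene [[467.70527572   0.         320.00949704]
 [  0.         467.70527572 235.73299458]
 [  0.           0.           1.        ]] [[ 8.81204813e-01 -4.72733945e-01 -8.33095258e-04 -4.43774527e-01]
 [-1.98285698e-01 -3.68015675e-01 -9.08431200e-01  1.70619375e-01]
 [ 4.29139673e-01  8.00679136e-01 -4.18033565e-01  1.00204816e+00]
 [ 0.00000000e+00  0.00000000e+00  0.00000000e+00  1.00000000e+00]]
top [[532.37299038   0.         328.29023961]
 [  0.         532.37299038 253.43869375]
 [  0.           0.           1.        ]] [[ 0.02212353 -0.99968332  0.0119919  -0.04401563]
 [-0.98796622 -0.02369769 -0.15284363  0.49398871]
 [ 0.1530794  -0.00846615 -0.98817763  1.21395723]
 [ 0.          0.          0.          1.        ]]
{'time_s': 0.1, 'joint_pos': array([ 1.53160300e+00,  3.85501146e-01,  6.74967906e-03, -4.30446319e-04,
       -1.19399585e+00, -2.58606574e-01]), 'dq': array([ 0.00041557, -0.00257256,  0.00193107,  0.00354357,  0.00102978,
        0.00298253]), 'tau': array([-3.04153400e-04, -3.91687024e+01,  1.87932801e+01,  4.23187539e+00,
        1.34484205e-02, -7.48856542e-05]), 'position': array([0.18320958, 0.59697785, 0.22155168]), 'tool_rot': array([ 9.88922599e-01, -1.48428778e-01, -9.20407013e-05,  9.91534285e-04]), 'force': array([-0.14444688, -0.11230649,  0.55841503]), 'wrist_torque': array([ 0.02451116, -0.00254573, -0.02537251]), 'finger_force': 0.0, 'width': 0.08699400883762069} 0.0187
```

View pics/scene0.png

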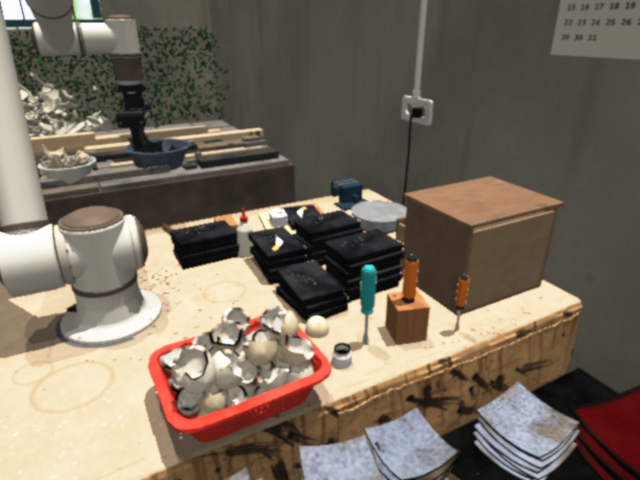

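View pics/top0.png

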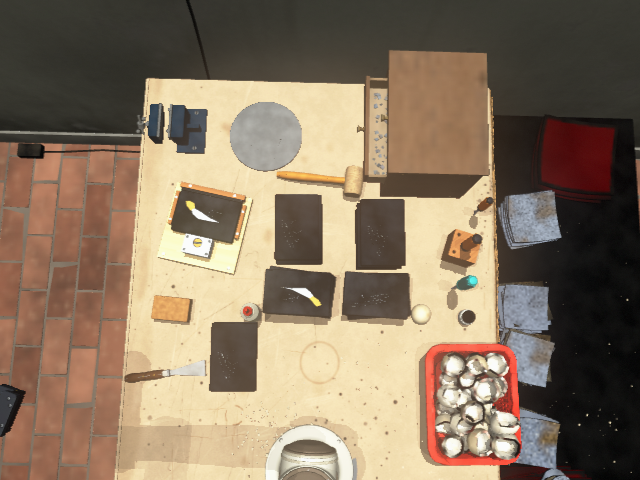

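Scene view: there are three driver-like things. The turquoise one is at (367,300), an orange one stands in the wooden block at (408,285), and a smaller orange one is at (461,295). The block one fits, being the larger non-turquoise driver. In the top view the block is at (463,247), the jig at (205,228) and its housing at (198,245). I'll confirm this in one enlarged composite.

```bash
cat > h.py <<'E'
import numpy as np, cv2
from plant import manip
P={n:manip.camera_params(n) for n in("scene","top")}
def ray(n,u,v):
    K,V=np.array(P[n]["intrinsics"]),np.array(P[n]["view"]); R,t=V[:3,:3],V[:3,3]
    return -R.T@t, R.T@np.linalg.inv(K)@[u,v,1.]
def onz(n,u,v,z):
    o,d=ray(n,u,v); return o+d*(z-o[2])/d[2]
def proj(n,p):
    K,V=np.array(P[n]["intrinsics"]),np.array(P[n]["view"]); c=V[:3,:3]@np.asarray(p)+V[:3,3]; q=K@c; return q[:2]/q[2]
def tri(a,b):
    (o1,d1),(o2,d2)=ray("scene",*a),ray("top",*b)
    s=np.linalg.lstsq(np.c_[d1,-d2],o2-o1,rcond=None)[0]
    p,q=o1+d1*s[0],o2+d2*s[1]; return (p+q)/2,np.linalg.norm(p-q)
E
python3 - <<'E'
from h import *
t=cv2.imread("pics/top0.png"); s=cv2.imread("pics/scene0.png")
c=lambda im,u,v,w,h,k:cv2.resize(im[v:v+h,u:u+w],None,fx=k,fy=k,interpolation=cv2.INTER_CUBIC)
out=np.zeros((600,800,3),np.uint8)
out[:600,:500]=c(t,155,175,100,120,5)[:600,:500]
out[:300,500:800]=c(t,440,185,60,60*1,5)
out[:300,500:800]=c(t,435,195,75,75,4)
out[300:600,500:800]=c(s,350,245,120,120,2.5)
cv2.imwrite("pics/crop1.png",out)
for z,uv in((.078,(463,247)),(.042,(198,245))):print(onz("top",*uv,z))
E
```

```text
[ 0.51100596 -0.34007677  0.078     ]
[0.50697506 0.27315822 0.042     ]
```

View pics/crop1.png

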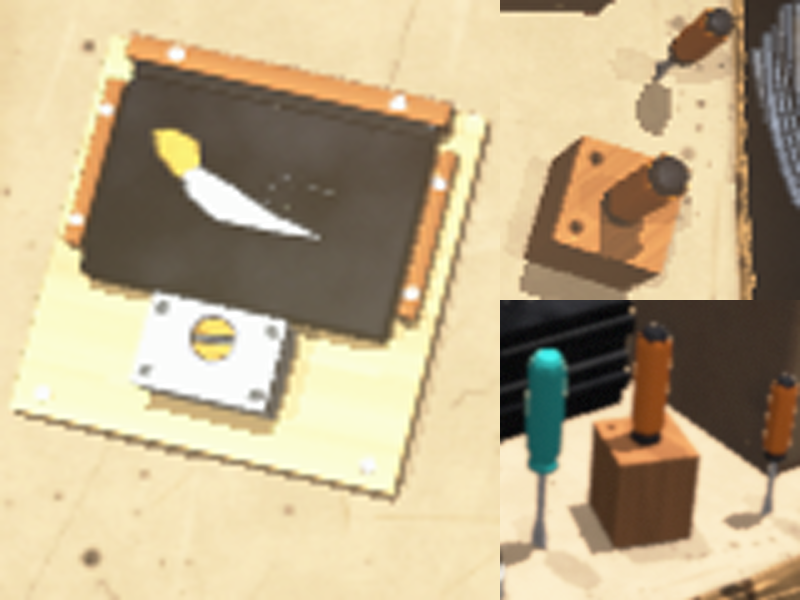

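The crop confirms it: the large orange driver stands in the wooden block, the turquoise and small orange ones are outside it. The brass head is at top px ~(197.6,242.8), with its slot roughly parallel to the panel's long side. Next are the precise measurements.

Run:
```python
from h import *
t=cv2.imread("pics/top0.png"); s=cv2.imread("pics/scene0.png")
def blob(im,lo,hi,box):
    u,v,w,h=box; m=cv2.inRange(cv2.cvtColor(im[v:v+h,u:u+w],cv2.COLOR_BGR2HSV),lo,hi)
    cs=max(cv2.findContours(m,0,2)[0],key=cv2.contourArea); return cs+np.array([u,v]),m
# housing: white plate in top; rows of aluminium
c,_=blob(t,(0,0,225),(180,25,255),(178,230,40,32)); r=cv2.minAreaRect(c); print("housing",r)
b=cv2.boxPoints(r); W=np.array([onz("top",*p,.042) for p in b]); print(W.round(4),np.linalg.norm(np.diff(W,axis=0),axis=1))
# brass
c,m=blob(t,(15,90,120),(35,255,255),(188,234,20,18)); (x,y),rad=cv2.minEnclosingCircle(c); print("brass",x,y,rad,onz("top",x,y,.04))
# fence top
c,_=blob(t,(5,110,120),(18,255,255),(175,178,75,26)); r=cv2.minAreaRect(c);print("fence",r)
# board corners by eye (crop/5): 
px=[(155+a/5-.4,175+b/5-.4) for a,b in((15,410),(395,497),(487,117),(115,35))]
B=np.array([onz("top",*p,.012) for p in px]);print("board",B.round(4),np.linalg.norm(np.diff(B,axis=0),axis=1),B.mean(0))
e=B[3]-B[0];f=B[2]-B[1];print("yaw x",np.degrees([np.arctan2(e[1],e[0]),np.arctan2(f[1],f[0])]));g=B[0]-B[1];k=B[3]-B[2];print("yaw y-90",np.degrees([np.arctan2(-g[0],g[1]),np.arctan2(-k[0],k[1])]))
# block top corners by eye (crop/4)
px=[(435+(a-500)/4-.4,195+b/4-.4) for a,b in((588,137),(686,164),(660,275),(556,243))]
Q=np.array([onz("top",*p,.078) for p in px]);print("block",Q.round(4),np.linalg.norm(np.diff(Q,axis=0),axis=1),Q.mean(0))
px=[(435+(a-500)/4-.4,195+b/4-.4) for a,b in((597,158),(576,227))]
print("holes7",[onz("top",*p,.078).round(4) for p in px])
# driver cap
print("cap",tri((411.8,255.8),(476.7,239.2)), onz("top",476.7,239.2,.174))
print("turq",onz("top",471,281,.16), onz("top",450,300,0),"cab", [onz("top",*p,0).round(3) for p in((383,195),(478,200),(365,180))])
print("turq top/bot scene-tri",tri((368.5,266),(471,280)))
u=cv2.resize(t[234:252,186:210],None,fx=25,fy=25,interpolation=cv2.INTER_CUBIC); cv2.imwrite("pics/slot.png",u)
```

```text
housing ((195.9176483154297, 244.87059020996094), (27.76710319519043, 18.22216033935547), 12.528807640075684)
[[0.4923 0.3134 0.042 ]
 [0.5349 0.3069 0.042 ]
 [0.522  0.2425 0.042 ]
 [0.4796 0.2494 0.042 ]] [0.04302267 0.0656148  0.04296029]
brass 197.5 240.5 3.5356338024139404 [0.51799458 0.27544582 0.04      ]
fence ((212.317626953125, 190.57058715820312), (65.51298522949219, 4.880934715270996), 12.52880859375)
board [[0.4815 0.3749 0.012 ]
 [0.444  0.1916 0.012 ]
 [0.6312 0.1561 0.012 ]
 [0.6678 0.3394 0.012 ]] [0.18711652 0.19053704 0.18694768] [0.55609867 0.265501   0.012     ]
yaw x [-10.80413508 -10.75639045]
yaw y-90 [-11.57350603 -11.29314827]
block [[ 0.553  -0.326   0.078 ]
 [ 0.5386 -0.3822  0.078 ]
 [ 0.4739 -0.3659  0.078 ]
 [ 0.4909 -0.3068  0.078 ]] [0.05800383 0.06671494 0.06153602] [ 0.51407903 -0.34524386  0.078     ]
holes7 [array([ 0.5408, -0.331 ,  0.078 ]), array([ 0.5004, -0.3184,  0.078 ])]
cap (array([ 0.5125404 , -0.34439281,  0.17396234]), np.float64(0.0018173140632169846)) [ 0.511743   -0.34384861  0.174     ]
turq [ 0.42438455 -0.334021    0.16      ] [ 0.39479677 -0.327367    0.        ] cab [array([ 0.65 , -0.165,  0.   ]), array([ 0.643, -0.4  ,  0.   ]), array([ 0.687, -0.12 ,  0.   ])]
turq top/bot scene-tri (array([ 0.42560092, -0.33163896,  0.16880337]), np.float64(0.00015471076809057691))
```

View pics/slot.png

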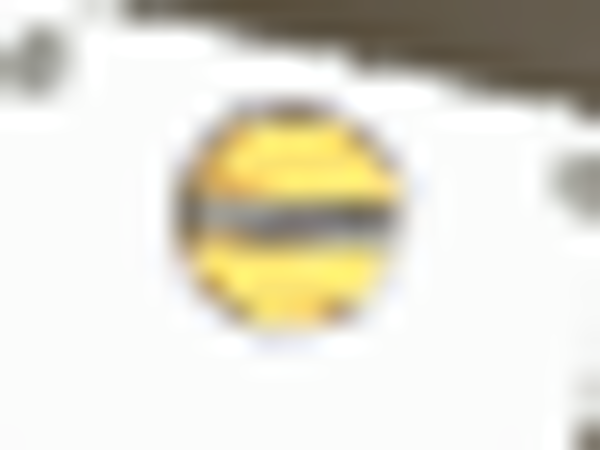

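Image: brass head centre at top px ~(197.1,242.1), slot nearly horizontal in the image. That puts the slot along about world y (90°), the jig yaw at about -11.2° and the stop at about -7°. The driver stands at about (0.512,-0.344), and its cap height of 0.174 matches the expected 0.176. I'm moving over it now.

```bash
python3 -m crank '[{"tx":0.045,"ty":0.038,"tz":-0.003,"jaw":0.07},{"tx":0.045,"ty":0.038,"tz":-0.003,"jaw":0.07},{"tx":0.045,"ty":0.038,"tz":-0.003,"jaw":0.07},{"tx":0.045,"ty":0.038,"tz":-0.003,"jaw":0.07},{"tx":0.045,"ty":0.038,"tz":-0.003,"jaw":0.07},{"tx":0.045,"ty":0.038,"tz":-0.003,"jaw":0.07},{"tx":0.045,"ty":0.038,"tz":-0.003,"jaw":0.07},{"tx":0.045,"ty":0.038,"tz":-0.003,"jaw":0.07},{"tx":0.045,"ty":0.038,"tz":-0.003,"jaw":0.07},{"tx":0.045,"ty":0.038,"tz":-0.003,"jaw":0.07}]'; python3 -m crank '[{"tx":0.018,"ty":0.053,"jaw":0.07},{"tx":0.018,"ty":0.053,"jaw":0.07},{"tx":0.018,"ty":0.053,"jaw":0.07},{"tx":0.018,"ty":0.053,"jaw":0.07},{"tx":0.018,"ty":0.053,"jaw":0.07},{"tx":0.018,"ty":0.053,"jaw":0.07},{"tx":0.018,"ty":0.053,"jaw":0.07},{"tx":0.018,"ty":0.053,"jaw":0.07},{"jaw":0.07},{"jaw":0.07}]'
python3 - <<'E'
from h import *
from scipy.spatial.transform import Rotation as R
s=manip.read_state(); r=R.from_quat(s["tool_rot"]).as_matrix(); print(r.round(3)); print(s["joint_pos"].round(3))
print("to go (tool)", r.T@(np.array([.5122,-.3443,.114])-s["position"]))
E
```

```text
time_s: 1.35
position: [0.5026, 0.1004, 0.2525]
tool_rot: [0.989, -0.148, -0.0, -0.0]
force: [1.2, 0.6, 0.1]
width: 0.07
finger_force: 0.0
time_s: 2.6
position: [0.5149, -0.3453, 0.2518]
tool_rot: [0.989, -0.149, -0.001, -0.0]
force: [0.5, 0.2, 0.9]
width: 0.0701
finger_force: 0.0
[[ 0.956 -0.294 -0.001]
 [-0.294 -0.956  0.001]
 [-0.002 -0.001 -1.   ]]
[-0.33   0.359  0.043 -0.    -1.256  1.603]
to go (tool) [-2.63042047e-03 -6.31189853e-05  1.37778270e-01]
```

```bash
python3 -m crank '[{"tx":-0.0026,"tz":0.035,"jaw":0.07},{"tz":0.035,"jaw":0.07},{"tz":0.035,"jaw":0.07},{"tz":0.033,"jaw":0.07},{"jaw":0.07}]'; python3 -m crank '[{"jaw":0.02},{"jaw":0.02},{"jaw":0.02},{"jaw":0.02},{"jaw":0.02},{"jaw":0.02}]' 12
```

```text
time_s: 3.22
position: [0.5113, -0.3424, 0.1123]
tool_rot: [0.989, -0.147, -0.003, -0.001]
force: [0.2, -0.3, 0.7]
width: 0.07
finger_force: 0.0
time_s: 3.98
position: [0.5129, -0.3448, 0.1147]
tool_rot: [0.989, -0.148, 0.0, 0.0]
force: [-0.2, 0.4, 1.7]
width: 0.0261
finger_force: 12.0
```

Width 26.1 mm means the pads sit about 10° off the flats. I'll reopen, turn the tool 10° and close again.

The manual's scale: turns go in shares of 4 rad. Converting my numbers, 0.1 rad is 0.025.

```bash
python3 -m crank '[{"jaw":0.04},{"wz":0.025,"jaw":0.04},{"wz":0.02,"jaw":0.04},{"jaw":0.02},{"jaw":0.02},{"jaw":0.02},{"jaw":0.02}]' 12
```

```text
time_s: 4.85
position: [0.5128, -0.3446, 0.1145]
tool_rot: [0.972, -0.236, -0.0, -0.0]
force: [-0.5, -0.7, 0.2]
width: 0.027
finger_force: 12.0
```

In the tool's units: -0.17 rad is -0.0425.

```bash
python3 -m crank '[{"jaw":0.04},{"wz":-0.0425,"jaw":0.04},{"wz":-0.04,"jaw":0.04},{"jaw":0.02},{"jaw":0.02},{"jaw":0.02},{"jaw":0.02}]' 30
```

```text
time_s: 5.72
position: [0.5128, -0.3447, 0.1146]
tool_rot: [0.997, -0.074, 0.0, 0.0]
force: [0.8, -0.4, 0.8]
width: 0.0247
finger_force: 30.0
```

In the tool's units: -0.06 rad is -0.015.

```bash
python3 -m crank '[{"jaw":0.04},{"wz":-0.015,"jaw":0.04},{"jaw":0.02},{"jaw":0.02},{"jaw":0.02},{"jaw":0.02}]' 40
```

```text
time_s: 6.48
position: [0.5128, -0.3447, 0.1145]
tool_rot: [0.999, -0.044, -0.0, -0.0]
force: [-0.9, 0.6, -0.7]
width: 0.024
finger_force: 40.0
```

Flats are seated at 24.0 mm. Hole TCP recorded: (0.5128,-0.3447,0.1145), so the tip is 110.5 mm below the TCP. Lift and carry to the jig.

```bash
python3 -m crank '[{"tz":-0.02,"jaw":0.02},{"tz":-0.04,"jaw":0.02},{"tz":-0.04,"jaw":0.02},{"tz":-0.03,"jaw":0.02},{"jaw":0.02}]' 40;  python3 -m crank '[{"tx":-0.0024,"ty":-0.028,"jaw":0.02},{"tx":-0.0048,"ty":-0.056,"jaw":0.02},{"tx":-0.0048,"ty":-0.056,"jaw":0.02},{"tx":-0.0048,"ty":-0.056,"jaw":0.02},{"tx":-0.0048,"ty":-0.056,"jaw":0.02},{"tx":-0.0048,"ty":-0.056,"jaw":0.02},{"tx":-0.0048,"ty":-0.056,"jaw":0.02},{"tx":-0.0048,"ty":-0.056,"jaw":0.02},{"tx":-0.0048,"ty":-0.056,"jaw":0.02},{"tx":-0.0048,"ty":-0.056,"jaw":0.02}]'; python3 -m crank '[{"tx":-0.0048,"ty":-0.056,"jaw":0.02},{"tx":-0.0024,"ty":-0.028,"jaw":0.02},{"jaw":0.02},{"jaw":0.02}]'
python3 - <<'E'
from h import *
from scipy.spatial.transform import Rotation as R
s=manip.read_state(); print(s["position"],s["joint_pos"].round(3),s["force"],s["wrist_torque"])
r=R.from_quat(s["tool_rot"]).as_matrix(); tip=s["position"]+r@[0,0,.1105]
im={n:manip.read_camera(n)[:,:,::-1] for n in("scene","top")}
out=[]
for n in im:
    cv2.imwrite(f"pics/{n}1.png",im[n]); u,v=proj(n,tip); print(n,u,v)
    a,b=int(u)-25,int(v)-35; print("crop org",a,b); out.append(cv2.resize(im[n][b:b+75,a:a+50],None,fx=8,fy=8,interpolation=cv2.INTER_CUBIC))
cv2.imwrite("pics/crop2.png",np.hstack(out))
E
```

```text
time_s: 7.1
position: [0.5139, -0.3452, 0.2473]
tool_rot: [0.999, -0.044, 0.003, 0.001]
force: [0.1, 0.2, -2.4]
width: 0.0238
finger_force: 40.0
time_s: 8.35
position: [0.5129, 0.1908, 0.2428]
tool_rot: [0.999, -0.044, -0.001, 0.001]
force: [0.4, -0.3, -1.1]
width: 0.0239
finger_force: 40.0
time_s: 8.85
position: [0.5138, 0.2725, 0.2437]
tool_rot: [0.999, -0.044, -0.001, 0.001]
force: [-0.3, -0.4, -0.9]
width: 0.0246
finger_force: 40.0
[0.51384779 0.27254081 0.24371739] [ 0.766  0.298 -0.067 -0.    -1.208  0.716] [-0.2943067  -0.40546385 -0.85530096] [-0.05376338 -0.04072242  0.00995396]
scene 279.479370564013 184.2317682808261
crop org 254 149
top 188.90170457975844 234.9164543531888
crop org 163 199
```

View pics/crop2.png

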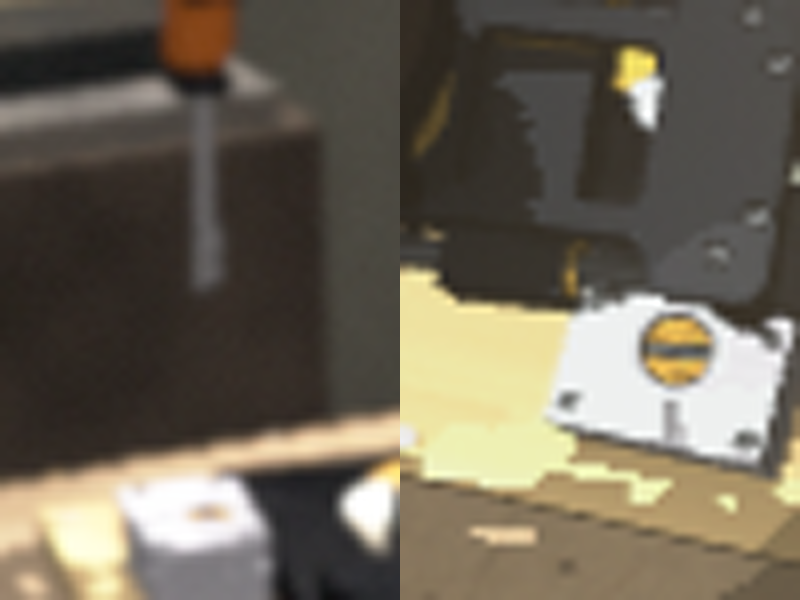

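The scene crop shows the tip at scene px ~(279.2,184.8), against a prediction of (279.5,184.2), so arm and camera agree. The top crop shows the screw at ~(197.3,242.3). I'll measure the blade's apparent width at two more yaws to settle the 60° ambiguity, and get the slot angle by PCA.

```bash
cat > w.py <<'E'
from h import *
from scipy.spatial.transform import Rotation as R
def width(im=None):
    s=manip.read_state(); r=R.from_quat(s["tool_rot"]).as_matrix()
    if im is None: im=manip.read_camera("scene")[:,:,::-1]
    g=im.astype(float).mean(2); res=[]
    for h0 in np.arange(0.002,.06,.003):
        u,v=proj("scene",s["position"]+r@[0,0,.1105-h0]); v=int(round(v)); row=g[v,int(u)-9:int(u)+11]
        bg=np.median(np.r_[row[:5],row[-5:]]); d=row-bg; res.append((h0,d[4:-4].sum()/max(d.max(),1),(d[4:-4]*np.arange(4,16)).sum()/d[4:-4].sum()+int(u)-9-u,d.max()))
    print("psi",np.degrees(np.arctan2(r[1,0],r[0,0])).round(1)); print(np.array(res).round(1).T)
E
python3 - <<'E'
from w import *
width(cv2.imread("pics/scene1.png"))
t=cv2.imread("pics/top1.png").astype(float)
ys,xs=np.mgrid[236:250,190:205]; p=t[236:250,190:205]
br=(p[...,2]-p[...,0]); rr=np.hypot(xs-197.3,ys-242.3); m=rr<4.2
wt=np.where(m,np.clip(130-br,0,None)*1,0); wt/=wt.sum()
cx,cy=(wt*xs).sum(),(wt*ys).sum(); C=np.cov(np.c_[xs.ravel(),ys.ravel()].T,aweights=wt.ravel()); w,V=np.linalg.eigh(C); d=V[:,1]
a,b=onz("top",cx-4*d[0],cy-4*d[1],.04),onz("top",cx+4*d[0],cy+4*d[1],.04)
print(cx,cy,w,d,"slot world deg",np.degrees(np.arctan2(*(b-a)[[1,0]]))%180, (a+b)/2, onz("top",197.3,242.3,.04))
E
python3 -m crank '[{"wz":-0.045,"jaw":0.02},{"wz":-0.045,"jaw":0.02},{"wz":-0.04,"jaw":0.02},{"jaw":0.02}]'
python3 -c "from w import *;width()"
python3 -m crank '[{"wz":-0.045,"jaw":0.02},{"wz":-0.045,"jaw":0.02},{"wz":-0.04,"jaw":0.02},{"jaw":0.02}]'
python3 -c "from w import *;width()"
```

```text
psi -5.1
[[ 0.   0.   0.   0.   0.   0.   0.   0.   0.   0.   0.   0.   0.   0.
   0.   0.   0.   0.1  0.1  0.1]
 [ 4.1  4.1  4.   4.   4.1  4.   4.   3.8  3.2  3.   3.   2.8  3.1  3.2
   3.1  2.9  2.6  3.1  4.2  3.8]
 [ 0.1  0.2  0.1  0.1  0.3  0.3  0.3  0.2  0.1 -0.1 -0.3 -0.1 -0.2 -0.3
  -0.4 -0.7 -1.6 -2.8 -1.3  0.6]
 [53.  52.3 53.3 53.2 56.7 55.5 55.5 53.3 53.3 50.5 51.7 50.  50.  50.2
  50.5 48.2 43.2 36.3 30.5 27.5]]
197.69995713673381 242.62623231890268 [1.74520436 5.97089049] [-0.9761617  -0.21704456] slot world deg 78.73193826978066 [0.51293879 0.27467696 0.04      ] [0.51369289 0.27565837 0.04      ]
time_s: 9.45
position: [0.5144, 0.2725, 0.2448]
tool_rot: [0.977, 0.213, 0.0, -0.0]
force: [-0.5, -0.2, -1.3]
width: 0.0239
finger_force: 40.0
psi 24.6
[[ 0.   0.   0.   0.   0.   0.   0.   0.   0.   0.   0.   0.   0.   0.
   0.   0.   0.   0.1  0.1  0.1]
 [ 4.   3.5  3.2  3.3  3.3  3.5  3.5  3.1  3.   3.   3.   3.   3.1  3.2
   2.7  2.5  2.5  4.   3.5  2.1]
 [ 0.1  0.4  0.3  0.3  0.4  0.5  0.3  0.  -0.2 -0.2 -0.3 -0.3 -0.4 -0.3
  -0.8 -1.9 -3.3 -1.2  0.6  0.5]
 [23.8 32.3 36.8 42.8 42.5 36.8 33.7 38.8 43.  51.5 51.5 50.3 51.7 51.3
  48.8 44.3 35.8 32.5 27.  24.8]]
time_s: 10.0
position: [0.5143, 0.2732, 0.2447]
tool_rot: [0.89, 0.456, 0.0, -0.0]
force: [-0.4, -0.1, -0.7]
width: 0.0245
finger_force: 40.0
psi 54.3
[[ 0.   0.   0.   0.   0.   0.   0.   0.   0.   0.   0.   0.   0.   0.
   0.   0.   0.   0.1  0.1  0.1]
 [ 4.2  4.   3.8  3.7  3.4  3.3  3.3  3.1  3.2  3.   3.1  3.   3.1  3.2
   3.   2.6  3.3  4.2  3.5  1.3]
 [ 0.6  0.2  0.2 -0.  -0.  -0.1 -0.2 -0.1 -0.1 -0.1 -0.2 -0.4 -0.3 -0.3
  -0.7 -1.8 -2.7 -1.2  0.7  1.6]
 [29.8 40.3 46.8 44.8 47.7 48.2 46.7 47.5 50.8 52.2 50.7 51.2 51.3 48.7
  47.3 43.3 36.2 32.  27.5 22.3]]
```

In the tool's units: -0.18 rad is -0.045.

```bash
python3 -c "
from w import *
cv2.imwrite('pics/s54.png',manip.read_camera('scene')[:,:,::-1])"
python3 -m crank '[{"wz":-0.045,"jaw":0.02},{"wz":-0.045,"jaw":0.02},{"wz":-0.04,"jaw":0.02},{"jaw":0.02}]'
python3 - <<'E'
from w import *
im=manip.read_camera('scene')[:,:,::-1]; cv2.imwrite('pics/s84.png',im); width(im)
o=[cv2.resize(cv2.imread(f'pics/{n}.png')[165:190,266:293],(265,250),interpolation=cv2.INTER_CUBIC) for n in('scene1','s54','s84')]
t=[cv2.resize(cv2.imread(f'pics/{n}.png')[234:251,188:207],(397,350),interpolation=cv2.INTER_CUBIC) for n in('top0','top1')]
cv2.imwrite('pics/crop3.png',np.vstack([np.clip(np.hstack(o)*1.6,0,255).astype(np.uint8)[:,:794],np.hstack(t)]))
E
```

```text
time_s: 10.6
position: [0.5143, 0.2735, 0.2446]
tool_rot: [0.742, 0.67, 0.0, 0.0]
force: [0.4, 0.8, -0.5]
width: 0.0245
finger_force: 40.0
psi 84.1
[[ 0.   0.   0.   0.   0.   0.   0.   0.   0.   0.   0.   0.   0.   0.
   0.   0.   0.   0.1  0.1  0.1]
 [ 4.2  4.8  4.7  4.5  4.4  4.2  3.6  3.2  3.   2.9  3.1  3.1  3.   3.1
   2.8  2.4  2.8  4.5  3.7  1.1]
 [ 0.1 -0.  -0.   0.1  0.1  0.1  0.1  0.1  0.  -0.1 -0.2 -0.1 -0.2 -0.2
  -0.6 -2.  -4.1 -1.7  1.1  1.3]
 [50.5 61.3 65.5 68.  62.3 57.  54.5 54.  51.7 51.2 52.2 51.  51.  49.5
  46.2 38.8 26.  20.5 14.8 13.7]]
```

View pics/crop3.png

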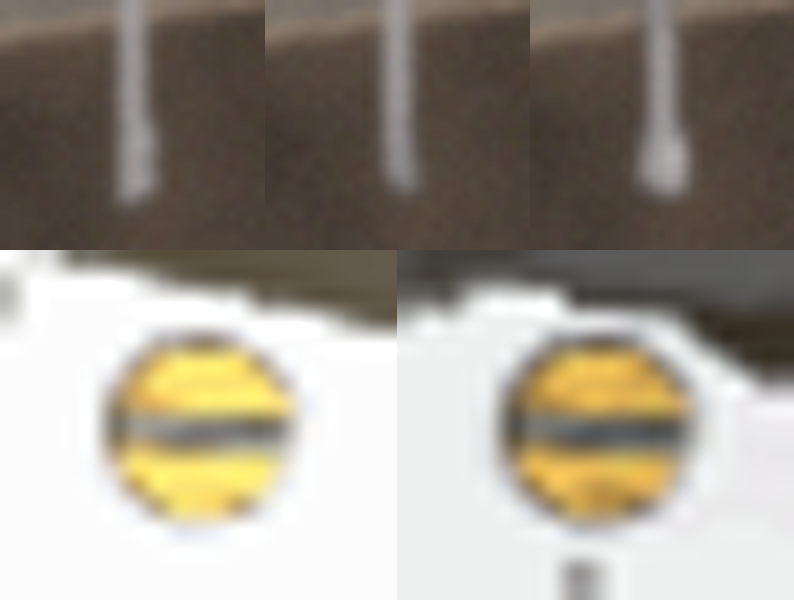

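Upper row, left to right, at psi -5°, 54° and 84°: medium, narrow and full blade width. So the blade lies at psi+30°. Lower row: the slot is horizontal in the image (~90° in the world) and centred at px ~(197.3,242.3). I'll approach at psi ≈ 66, a little counter-clockwise of the slot.

In the tool's units: 0.16 rad is 0.04.

```bash
python3 -m crank '[{"wz":0.04,"jaw":0.02},{"wz":0.0375,"jaw":0.02},{"tx":0.0016,"ty":-0.0013,"tz":0.03,"jaw":0.02},{"tz":0.03,"jaw":0.02},{"tz":0.025,"jaw":0.02},{"jaw":0.02},{"jaw":0.02}]'
cat > st.py <<'E'
from w import *
s=manip.read_state(); r=R.from_quat(s["tool_rot"]).as_matrix(); psi=np.degrees(np.arctan2(r[1,0],r[0,0]))
tip=s["position"]+r@[0,0,.1105]
print("t",round(s["time_s"],2),"psi",psi.round(1),"blade",(psi+30).round(1),"tip",tip.round(4),"F",s["force"].round(1),"M",s["wrist_torque"].round(3),"q6",s["joint_pos"][5].round(2),"to go tool",(r.T@(np.array([.5137,.2755,.04])-tip)).round(4))
E
python3 st.py; python3 -c "
from h import *
d=onz('top',190,242.3,.04)-onz('top',205,242.3,.04);print(np.degrees(np.arctan2(d[1],d[0])))"
```

```text
time_s: 11.52
position: [0.5145, 0.276, 0.1608]
tool_rot: [0.836, 0.548, 0.001, 0.0]
force: [-0.0, -0.5, -0.4]
width: 0.0238
finger_force: 40.0
t 11.53 psi 66.5 blade 96.5 tip [0.5147 0.2762 0.0503] F [-0.  -0.5 -0.4] M [-0.055 -0.11  -0.006] q6 1.96 to go tool [-0.001  -0.0006  0.0103]
91.38881977644637
```

```bash
python3 -m crank '[{"tx":-0.001,"ty":-0.0006,"tz":0.004,"jaw":0.02},{"tz":0.004,"jaw":0.02},{"tz":0.0015,"jaw":0.02},{"jaw":0.02},{"jaw":0.02}]'; python3 st.py;python3 -m crank '[{"tz":0.001,"jaw":0.02},{"tz":0.001,"jaw":0.02},{"jaw":0.02}]'; python3 st.py
```

```text
time_s: 12.15
position: [0.5127, 0.2749, 0.1503]
tool_rot: [0.836, 0.549, 0.0, 0.0]
force: [-0.7, -0.2, -0.6]
width: 0.0238
finger_force: 40.0
t 12.15 psi 66.6 blade 96.6 tip [0.5127 0.2749 0.0398] F [-0.7 -0.2 -0.6] M [-0.074  0.108  0.001] q6 1.96 to go tool [ 0.0009  0.0006 -0.0002]
time_s: 12.52
position: [0.5129, 0.275, 0.1486]
tool_rot: [0.836, 0.549, 0.0, 0.0]
force: [-0.4, -0.9, 3.4]
width: 0.0242
finger_force: 40.0
t 12.53 psi 66.6 blade 96.6 tip [0.513  0.275  0.0381] F [-0.4 -0.9  3.4] M [-0.2    0.466 -0.043] q6 1.96 to go tool [ 0.0007  0.0005 -0.0019]
```

In the tool's units: 0.04 rad is 0.01.

```bash
python3 -m crank '[{"tx":0.0005,"ty":0.0003,"tz":0.0005,"wz":0.01,"jaw":0.02},{"wz":0.01,"jaw":0.02},{"jaw":0.02}]'; python3 st.py;python3 -m crank '[{"wz":0.01,"jaw":0.02},{"wz":0.01,"jaw":0.02},{"jaw":0.02}]'; python3 st.py
```

```text
time_s: 12.9
position: [0.5133, 0.2753, 0.1481]
tool_rot: [0.857, 0.515, 0.0, 0.0]
force: [-2.1, -0.7, 4.0]
width: 0.024
finger_force: 40.0
t 12.9 psi 62.0 blade 92.0 tip [0.5134 0.2753 0.0376] F [-2.1 -0.7  4. ] M [-0.272  0.559 -0.001] q6 1.88 to go tool [ 0.0004  0.0002 -0.0024]
time_s: 13.28
position: [0.5136, 0.2754, 0.1481]
tool_rot: [0.877, 0.481, 0.001, 0.0]
force: [-0.7, -0.5, 5.3]
width: 0.0239
finger_force: 40.0
t 13.28 psi 57.5 blade 87.5 tip [0.5137 0.2754 0.0376] F [-0.7 -0.5  5.3] M [-0.288  0.358 -0.018] q6 1.8 to go tool [ 0.0001 -0.     -0.0024]
```

Still riding on the head, so the offset is probably lateral. I'll set the blade to ~91° and sweep along world x, which is across the slot.

In the tool's units: -0.06 rad is -0.015.

```bash
python3 -m crank '[{"tx":-0.0004,"ty":-0.0007,"wz":-0.015,"jaw":0.02},{"tx":-0.0004,"ty":-0.0007,"jaw":0.02},{"jaw":0.02}]'; python3 st.py;python3 -m crank '[{"tx":-0.0005,"ty":-0.0008,"jaw":0.02},{"jaw":0.02}]'; python3 st.py; python3 -m crank '[{"tx":-0.0005,"ty":-0.0008,"jaw":0.02},{"jaw":0.02}]'; python3 st.py
```

```text
time_s: 13.65
position: [0.5126, 0.2754, 0.1482]
tool_rot: [0.862, 0.506, 0.001, 0.0]
force: [1.0, -2.2, 5.3]
width: 0.024
finger_force: 40.0
t 13.65 psi 60.9 blade 90.9 tip [0.5128 0.2755 0.0377] F [ 1.  -2.2  5.3] M [-0.704 -0.881 -0.003] q6 1.86 to go tool [ 0.0004  0.0008 -0.0023]
time_s: 13.9
position: [0.511, 0.2756, 0.1471]
tool_rot: [0.862, 0.506, 0.001, -0.0]
force: [2.6, -0.8, 0.9]
width: 0.024
finger_force: 40.0
t 13.9 psi 60.8 blade 90.8 tip [0.5111 0.2757 0.0366] F [ 2.6 -0.8  0.9] M [-0.17  -1.384  0.019] q6 1.86 to go tool [ 0.0011  0.0024 -0.0034]
time_s: 14.15
position: [0.5101, 0.2751, 0.1472]
tool_rot: [0.862, 0.506, 0.0, 0.0]
force: [5.7, -1.9, -1.5]
width: 0.0239
finger_force: 40.0
t 14.15 psi 60.9 blade 90.9 tip [0.5101 0.2751 0.0367] F [ 5.7 -1.9 -1.5] M [-0.659 -2.08  -0.047] q6 1.86 to go tool [ 0.0021  0.0029 -0.0033]
```

The vertical force vanished and a lateral wall force appeared, so the blade has dropped in. I'll recentre and seat it.

```bash
python3 -m crank '[{"tx":0.0004,"ty":0.0008,"jaw":0.02},{"tx":0.0004,"ty":0.0007,"tz":0.0005,"jaw":0.02},{"tz":0.001,"jaw":0.02},{"jaw":0.02}]'; python3 st.py; python3 -m crank '[{"tz":0.001,"jaw":0.02},{"jaw":0.02},{"jaw":0.02}]'; python3 st.py
```

```text
time_s: 14.65
position: [0.5111, 0.2752, 0.1462]
tool_rot: [0.862, 0.506, -0.0, -0.0]
force: [0.9, 0.1, 2.3]
width: 0.024
finger_force: 40.0
t 14.65 psi 60.9 blade 90.9 tip [0.511  0.2752 0.0357] F [0.9 0.1 2.3] M [-0.215 -0.687  0.033] q6 1.86 to go tool [ 0.0016  0.0022 -0.0043]
time_s: 15.02
position: [0.5112, 0.2752, 0.1453]
tool_rot: [0.862, 0.507, -0.0, -0.0]
force: [0.9, 0.5, 4.1]
width: 0.0243
finger_force: 40.0
t 15.03 psi 60.9 blade 90.9 tip [0.5112 0.2752 0.0348] F [0.9 0.5 4.1] M [-0.112 -0.252 -0.023] q6 1.86 to go tool [ 0.0015  0.002  -0.0052]
```

Seated on the slot floor: the tip is at 0.035 with about 5 N, which matches floor 0.036 plus about 1 mm of spring. Turn clockwise while watching the moment.

In the tool's units: 0.08 rad is 0.02.

```bash
python3 -m crank '[{"wz":0.02,"jaw":0.02},{"wz":0.02,"jaw":0.02},{"wz":0.02,"jaw":0.02}]'; python3 st.py; python3 -m crank '[{"wz":0.02,"jaw":0.02},{"wz":0.02,"jaw":0.02},{"wz":0.02,"jaw":0.02}]'; python3 st.py
```

```text
time_s: 15.4
position: [0.5111, 0.2752, 0.1451]
tool_rot: [0.917, 0.398, -0.0, -0.0]
force: [-0.4, -0.3, 4.1]
width: 0.0242
finger_force: 40.0
t 15.4 psi 47.0 blade 77.0 tip [0.511  0.2752 0.0346] F [-0.4 -0.3  4.1] M [ 0.011 -0.041  0.034] q6 1.62 to go tool [ 0.0021  0.0017 -0.0054]
time_s: 15.78
position: [0.511, 0.2753, 0.1451]
tool_rot: [0.958, 0.286, -0.0, -0.0]
force: [-0.1, -0.1, 3.5]
width: 0.0239
finger_force: 40.0
t 15.78 psi 33.2 blade 63.2 tip [0.511  0.2754 0.0346] F [-0.1 -0.1  3.5] M [0.154 0.085 0.03 ] q6 1.38 to go tool [ 0.0024  0.0014 -0.0054]
```

In the tool's units: 0.08 rad is 0.02.

```bash
python3 -m crank '[{"wz":0.02,"jaw":0.02},{"wz":0.02,"jaw":0.02},{"wz":0.02,"jaw":0.02},{"wz":0.02,"jaw":0.02}]'; python3 st.py; python3 -m crank '[{"wz":0.02,"jaw":0.02},{"wz":0.02,"jaw":0.02},{"wz":0.02,"jaw":0.02},{"wz":0.02,"jaw":0.02}]'; python3 st.py;python3 -m crank '[{"wz":0.02,"jaw":0.02},{"wz":0.02,"jaw":0.02},{"wz":0.02,"jaw":0.02}]'; python3 st.py
```

```text
time_s: 16.27
position: [0.511, 0.2756, 0.1451]
tool_rot: [0.992, 0.13, -0.0, -0.0]
force: [-0.5, 0.3, 4.0]
width: 0.0237
finger_force: 40.0
t 16.27 psi 14.9 blade 44.9 tip [0.511  0.2757 0.0346] F [-0.5  0.3  4. ] M [0.391 0.152 0.011] q6 1.06 to go tool [ 0.0026  0.0009 -0.0054]
time_s: 16.77
position: [0.5111, 0.2759, 0.1452]
tool_rot: [1.0, -0.03, -0.0, -0.001]
force: [-1.3, 1.2, 4.0]
width: 0.0244
finger_force: 40.0
t 16.77 psi -3.5 blade 26.5 tip [0.5111 0.276  0.0347] F [-1.3  1.2  4. ] M [0.625 0.221 0.076] q6 0.74 to go tool [ 0.0027  0.0004 -0.0053]
time_s: 17.15
position: [0.5112, 0.2761, 0.1452]
tool_rot: [0.989, -0.149, -0.0, -0.001]
force: [-0.9, 2.5, 4.6]
width: 0.0243
finger_force: 40.0
t 17.15 psi -17.2 blade 12.8 tip [0.5112 0.2763 0.0347] F [-0.9  2.5  4.6] M [0.787 0.195 0.083] q6 0.5 to go tool [ 0.0026 -0.     -0.0053]
```

The manual's scale: turns go in shares of 4 rad. Converting my numbers, 0.06 rad is 0.015.

```bash
python3 -m crank '[{"tx":-0.0003,"ty":-0.001,"wz":0.015,"jaw":0.02},{"wz":0.015,"jaw":0.02},{"wz":0.015,"jaw":0.02}]'; python3 st.py; python3 -m crank '[{"wz":0.0125,"jaw":0.02},{"wz":0.0125,"jaw":0.02},{"jaw":0.02}]'; python3 st.py;python3 -m crank '[{"wz":0.01,"jaw":0.02},{"jaw":0.02}]'; python3 st.py
```

```text
time_s: 17.52
position: [0.5112, 0.2766, 0.1452]
tool_rot: [0.971, -0.237, -0.0, -0.0]
force: [-0.3, 0.4, 3.4]
width: 0.0243
finger_force: 40.0
t 17.52 psi -27.5 blade 2.5 tip [0.5112 0.2766 0.0347] F [-0.3  0.4  3.4] M [0.364 0.06  0.127] q6 0.32 to go tool [ 0.0028 -0.0001 -0.0053]
time_s: 17.9
position: [0.5113, 0.2766, 0.1452]
tool_rot: [0.959, -0.284, -0.0, -0.0]
force: [0.1, 1.1, 4.6]
width: 0.0241
finger_force: 40.0
t 17.9 psi -33.1 blade -3.1 tip [0.5113 0.2767 0.0347] F [0.1 1.1 4.6] M [0.5   0.127 0.216] q6 0.22 to go tool [ 0.0027 -0.0003 -0.0053]
time_s: 18.15
position: [0.5114, 0.2766, 0.1452]
tool_rot: [0.953, -0.303, -0.0, -0.0]
force: [0.6, 1.4, 4.2]
width: 0.0244
finger_force: 40.0
t 18.15 psi -35.3 blade -5.3 tip [0.5114 0.2767 0.0347] F [0.6 1.4 4.2] M [0.627 0.14  0.169] q6 0.18 to go tool [ 0.0026 -0.0004 -0.0053]
```

```bash
cat > mz.py <<'E'
from w import *
m=[]
for i in range(6): manip.read_camera("top"); s=manip.read_state(); m.append(s["wrist_torque"][2])
r=R.from_quat(s["tool_rot"]).as_matrix(); print("Mz",np.round(m,3),np.mean(m).round(3),"blade",(np.degrees(np.arctan2(r[1,0],r[0,0]))+30).round(2))
E
python3 mz.py; python3 -m crank '[{"wz":0.005,"jaw":0.02},{"jaw":0.02}]'; python3 mz.py
```

```text
Mz [0.103 0.145 0.117 0.15  0.118 0.147] 0.13 blade -5.37
time_s: 18.7
position: [0.5115, 0.2764, 0.1451]
tool_rot: [0.95, -0.314, 0.0, -0.0]
force: [-0.4, 2.5, 4.3]
width: 0.024
finger_force: 40.0
Mz [0.129 0.121 0.178 0.189 0.152 0.173] 0.157 blade -6.54
```

In the tool's units: 0.03 rad is 0.0075.

```bash
python3 -m crank '[{"wz":0.0075,"jaw":0.02},{"jaw":0.02}]'; python3 mz.py; python3 st.py
```

```text
time_s: 19.25
position: [0.5115, 0.2763, 0.1451]
tool_rot: [0.945, -0.328, 0.0, -0.0]
force: [-0.4, 2.5, 4.9]
width: 0.0243
finger_force: 40.0
Mz [0.211 0.137 0.133 0.116 0.12  0.185] 0.15 blade -8.26
t 19.55 psi -38.3 blade -8.3 tip [0.5115 0.2764 0.0346] F [0.4 2.6 4.4] M [1.369 0.15  0.185] q6 0.13 to go tool [ 0.0022 -0.0007 -0.0054]
```

Run:
```python
from h import *
im=manip.read_camera("top")[:,:,::-1]; cv2.imwrite("pics/top2.png",im)
c=lambda i:cv2.resize(i[180:255,155:255],(800,600),interpolation=cv2.INTER_CUBIC)
cv2.imwrite("pics/crop4.png",c(im))
```

```text
(no output)
```

View pics/crop4.png

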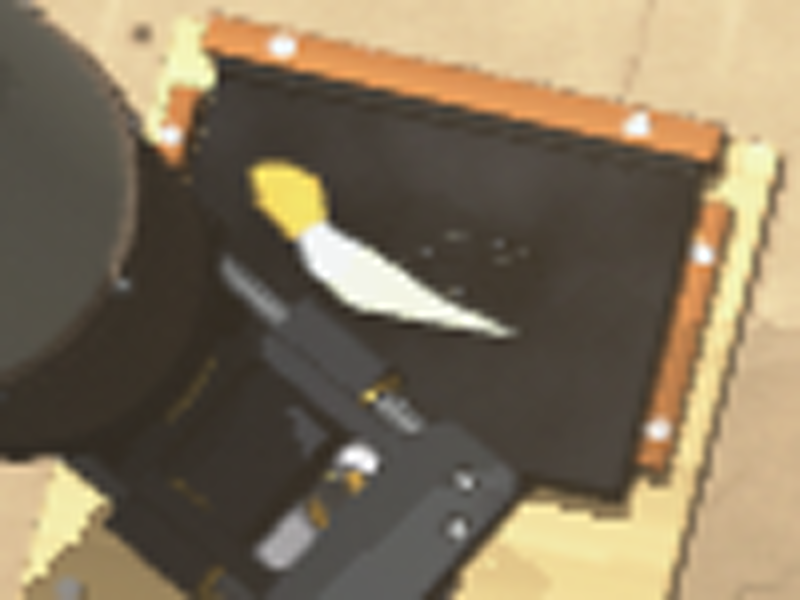

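The crop shows the panel pushed against the fence (top edge). The moment is still ~0.15 and the blade is still moving, so the stop isn't felt yet. I'll ease the lateral force and go on in small steps.

In the tool's units: 0.03 rad is 0.0075.

```bash
python3 -m crank '[{"tx":-0.0006,"ty":-0.0008,"wz":0.0075,"jaw":0.02},{"jaw":0.02}]'; python3 mz.py; python3 -m crank '[{"wz":0.0075,"jaw":0.02},{"jaw":0.02}]'; python3 mz.py; python3 st.py
```

```text
time_s: 19.85
position: [0.5114, 0.2768, 0.145]
tool_rot: [0.94, -0.342, 0.0, 0.0]
force: [0.9, 1.3, 4.7]
width: 0.0244
finger_force: 40.0
Mz [0.125 0.118 0.12  0.055 0.141 0.152] 0.119 blade -9.98
time_s: 20.4
position: [0.5114, 0.2769, 0.145]
tool_rot: [0.934, -0.356, -0.0, 0.0]
force: [0.3, 0.4, 3.4]
width: 0.0239
finger_force: 40.0
Mz [0.168 0.163 0.097 0.19  0.159 0.177] 0.159 blade -11.7
t 20.7 psi -41.7 blade -11.7 tip [0.5113 0.277  0.0345] F [0.  0.3 3.7] M [ 0.205 -0.088  0.177] q6 0.07 to go tool [ 0.0028 -0.0005 -0.0055]
```

In the tool's units: 0.02 rad is 0.005.

```bash
python3 -m crank '[{"wz":0.005,"jaw":0.02},{"jaw":0.02}]'; python3 mz.py; python3 -m crank '[{"wz":0.005,"jaw":0.02},{"jaw":0.02}]'; python3 mz.py
```

```text
time_s: 20.95
position: [0.5114, 0.2771, 0.145]
tool_rot: [0.931, -0.365, -0.0, 0.0]
force: [-0.0, 0.4, 4.0]
width: 0.0241
finger_force: 40.0
Mz [0.182 0.092 0.144 0.154 0.134 0.145] 0.142 blade -12.85
time_s: 21.5
position: [0.5114, 0.2771, 0.145]
tool_rot: [0.927, -0.375, -0.0, 0.0]
force: [0.5, -0.3, 3.4]
width: 0.0242
finger_force: 40.0
Mz [0.098 0.094 0.165 0.154 0.13  0.185] 0.138 blade -13.99
```

In the tool's units: 0.03 rad is 0.0075.

```bash
python3 -m crank '[{"wz":0.0075,"jaw":0.02},{"jaw":0.02}]'; python3 mz.py; python3 -m crank '[{"wz":0.005,"jaw":0.02},{"jaw":0.02}]'; python3 mz.py; python3 st.py
```

```text
time_s: 22.05
position: [0.5114, 0.2772, 0.145]
tool_rot: [0.921, -0.389, -0.0, 0.0]
force: [0.4, -0.8, 4.4]
width: 0.0238
finger_force: 40.0
Mz [0.168 0.128 0.113 0.152 0.185 0.085] 0.139 blade -15.71
time_s: 22.6
position: [0.5114, 0.2772, 0.1451]
tool_rot: [0.918, -0.398, 0.0, 0.0]
force: [-0.3, -0.3, 4.9]
width: 0.0239
finger_force: 40.0
Mz [0.161 0.165 0.174 0.1   0.139 0.196] 0.156 blade -16.86
t 22.9 psi -46.9 blade -16.9 tip [0.5114 0.2772 0.0345] F [ 0.  -0.   4.4] M [-0.054  0.068  0.196] q6 -0.02 to go tool [ 0.0028 -0.0005 -0.0055]
```

In the tool's units: 0.03 rad is 0.0075.

```bash
python3 -m crank '[{"wz":0.0075,"jaw":0.02},{"jaw":0.02}]' 50; python3 mz.py; python3 -m crank '[{"wz":0.005,"jaw":0.02},{"jaw":0.02}]'; python3 mz.py; python3 st.py
```

```text
time_s: 23.15
position: [0.5115, 0.2772, 0.1451]
tool_rot: [0.911, -0.412, 0.0, -0.0]
force: [-0.9, 0.2, 4.5]
width: 0.0241
finger_force: 50.0
Mz [0.112 0.164 0.146 0.161 0.154 0.2  ] 0.156 blade -18.58
time_s: 23.7
position: [0.5114, 0.2772, 0.1451]
tool_rot: [0.907, -0.421, 0.0, -0.0]
force: [0.2, -0.6, 4.4]
width: 0.0238
finger_force: 50.0
Mz [0.14  0.163 0.105 0.12  0.164 0.128] 0.137 blade -19.72
t 24.0 psi -49.7 blade -19.7 tip [0.5115 0.2772 0.0346] F [-0.7 -0.5  4.3] M [ 0.03  -0.038  0.128] q6 -0.07 to go tool [ 0.0028 -0.0006 -0.0054]
```

Run:
```python
from h import *
im=[manip.read_camera("top")[:,:,::-1] for _ in range(2)]; cv2.imwrite("pics/top3.png",im[0])
def sh(a,b,box):
    u,v,w,h=box; g=lambda i:cv2.cvtColor(np.ascontiguousarray(i[v:v+h,u:u+w]),cv2.COLOR_BGR2GRAY).astype(np.float32)
    M=np.eye(2,3,dtype=np.float32); cc,M=cv2.findTransformECC(g(a),g(b),M,cv2.MOTION_EUCLIDEAN,(3,200,1e-6)); 
    c=np.array([w/2,h/2,1]); return (M@c-c[:2]).round(3),np.degrees(np.arctan2(M[1,0],M[0,0])).round(2),round(cc,3)
t0,t2=cv2.imread("pics/top0.png"),cv2.imread("pics/top2.png")
box=(184,197,38,24); fx=(205,184,44,14)
for n,a,b in(("0-2",t0,t2),("2-3",t2,im[0]),("3-3b",im[0],im[1])): print(n,"inlay",sh(a,b,box),"fence",sh(a,b,fx))
```

```text
0-2 inlay (array([ 0.692, -0.638]), np.float32(-0.26), 0.989) fence (array([ 0.034, -0.009]), np.float32(-0.02), 1.0)
2-3 inlay (array([ 0.042, -0.168]), np.float32(-0.27), 0.995) fence (array([ 0.016, -0.022]), np.float32(-0.0), 1.0)
3-3b inlay (array([0.004, 0.004]), np.float32(-0.0), 1.0) fence (array([0.01 , 0.006]), np.float32(0.02), 1.0)
```

The panel is still creeping (0.17 px ≈ 0.3 mm), so the screw is still turning. Go on until the moment rises.

In the tool's units: 0.03 rad is 0.0075.

```bash
python3 -m crank '[{"wz":0.0075,"jaw":0.02},{"jaw":0.02}]'; python3 mz.py; python3 -m crank '[{"wz":0.0075,"jaw":0.02},{"jaw":0.02}]'; python3 mz.py;  python3 st.py
```

```text
time_s: 24.35
position: [0.5115, 0.2772, 0.1451]
tool_rot: [0.901, -0.434, 0.0, -0.0]
force: [0.5, -0.2, 4.6]
width: 0.024
finger_force: 50.0
Mz [0.143 0.141 0.181 0.14  0.105 0.078] 0.131 blade -21.44
time_s: 24.9
position: [0.5115, 0.2772, 0.1451]
tool_rot: [0.894, -0.448, 0.0, -0.0]
force: [-0.4, -0.5, 3.6]
width: 0.0242
finger_force: 50.0
Mz [0.143 0.153 0.186 0.157 0.129 0.141] 0.152 blade -23.16
t 25.2 psi -53.2 blade -23.2 tip [0.5115 0.2772 0.0346] F [0.4 0.1 5.1] M [ 0.07  -0.214  0.141] q6 -0.13 to go tool [ 0.0027 -0.0007 -0.0054]
```

```bash
cat > ec.py <<'E'
from h import *
def sh(a,b,box=(184,197,38,24)):
    u,v,w,h=box; g=lambda i:cv2.cvtColor(np.ascontiguousarray(i[v:v+h,u:u+w]),cv2.COLOR_BGR2GRAY).astype(np.float32)
    M=np.eye(2,3,dtype=np.float32); cc,M=cv2.findTransformECC(g(a),g(b),M,cv2.MOTION_EUCLIDEAN,(3,200,1e-6)); 
    c=np.array([w/2,h/2,1]); return (M@c-c[:2]).round(3),np.degrees(np.arctan2(M[1,0],M[0,0])).round(2),round(cc,3)
def go(i):
    im=manip.read_camera("top")[:,:,::-1]; cv2.imwrite(f"pics/top{i}.png",im)
    for j in (2,i-1):
        t=cv2.imread(f"pics/top{j}.png"); print(j,i,sh(t,im),"tip box",sh(t,im,(195,202,30,20)),"right edge",sh(t,im,(228,205,22,36)))
E
python3 -c "from ec import *;go(4)"; python3 -m crank '[{"wz":0.01,"jaw":0.02},{"jaw":0.02}]'; python3 mz.py; python3 -c "from ec import *;go(5)"
```

```text
2 4 (array([ 0.088, -0.153]), np.float32(-0.2), 0.994) tip box (array([ 0.162, -0.114]), np.float32(0.26), 0.997) right edge (array([ 0.014, -0.024]), np.float32(0.07), 1.0)
3 4 (array([0.035, 0.011]), np.float32(0.11), 0.999) tip box (array([0.01 , 0.002]), np.float32(0.1), 0.999) right edge (array([ 0.008, -0.002]), np.float32(0.04), 1.0)
time_s: 25.5
position: [0.5115, 0.2772, 0.1451]
tool_rot: [0.885, -0.465, 0.0, -0.0]
force: [0.3, -1.1, 4.7]
width: 0.0239
finger_force: 50.0
Mz [0.133 0.169 0.133 0.107 0.157 0.14 ] 0.14 blade -25.44
2 5 (array([ 0.087, -0.159]), np.float32(-0.16), 0.994) tip box (array([ 0.185, -0.115]), np.float32(0.24), 0.997) right edge (array([ 0.027, -0.075]), np.float32(0.14), 0.999)
4 5 (array([ 0.004, -0.005]), np.float32(0.08), 1.0) tip box (array([0.051, 0.021]), np.float32(0.0), 1.0) right edge (array([ 0.013, -0.051]), np.float32(0.03), 1.0)
```

The panel has stopped moving while the moment stays at ~0.14, so it's unclear whether the stop is reached. I'll unwind within the slot play, lift, and look at the slot itself.

In the tool's units: -0.04 rad is -0.01.

```bash
python3 -m crank '[{"wz":-0.01,"jaw":0.02},{"jaw":0.02}]'; python3 mz.py; python3 -m crank '[{"wz":-0.015,"jaw":0.02},{"jaw":0.02}]'; python3 mz.py
```

```text
time_s: 26.1
position: [0.5115, 0.2772, 0.1451]
tool_rot: [0.894, -0.448, 0.0, -0.0]
force: [1.3, -0.1, 4.2]
width: 0.024
finger_force: 50.0
Mz [0.06  0.094 0.068 0.084 0.035 0.125] 0.078 blade -23.17
time_s: 26.65
position: [0.5114, 0.2771, 0.145]
tool_rot: [0.907, -0.421, -0.0, 0.0]
force: [0.9, 0.2, 3.7]
width: 0.0242
finger_force: 50.0
Mz [0.068 0.03  0.033 0.045 0.059 0.069] 0.051 blade -19.74
```

```bash
python3 -m crank '[{"tz":-0.005,"jaw":0.02},{"tz":-0.03,"jaw":0.02},{"tz":-0.035,"jaw":0.02},{"tx":-0.033,"ty":-0.052,"tz":-0.02,"jaw":0.02},{"jaw":0.02},{"jaw":0.02}]'; python3 st.py
python3 - <<'E'
from w import *
im={n:manip.read_camera(n)[:,:,::-1] for n in("scene","top")}
for n in im: cv2.imwrite(f"pics/{n}6.png",im[n])
s=manip.read_state(); r=R.from_quat(s["tool_rot"]).as_matrix(); u,v=proj("scene",s["position"]+r@[0,0,.1105]); u,v=int(u),int(v); print(u,v)
a=cv2.resize(im["top"][232:254,186:210],(480,440),interpolation=cv2.INTER_CUBIC)
b=cv2.resize(im["scene"][v-30:v+14,u-15:u+17],(320,440),interpolation=cv2.INTER_CUBIC)
cv2.imwrite("pics/crop5.png",np.hstack([a,b])); width(im["scene"])
E
```

```text
time_s: 27.7
position: [0.5278, 0.3333, 0.2323]
tool_rot: [0.907, -0.421, -0.001, 0.002]
force: [-0.1, 0.9, -0.9]
width: 0.0241
finger_force: 50.0
t 27.7 psi -49.7 blade -19.7 tip [0.5273 0.333  0.1218] F [-0.1  0.9 -0.9] M [0.028 0.028 0.007] q6 -0.12 to go tool [0.0351 0.0472 0.082 ]
275 181
psi -49.8
[[  0.    0.    0.    0.    0.    0.    0.    0.    0.    0.    0.    0.
    0.    0.    0.    0.    0.    0.1   0.1   0.1]
 [  4.5   4.8   4.6   4.6   4.1   3.7   3.4   3.2   3.1   3.    3.1   3.
    3.    3.1   2.8   2.7   2.5   2.2   2.1   1.2]
 [  0.3   0.4   0.4   0.4   0.3   0.2   0.2   0.3   0.2   0.1   0.1   0.2
    0.3  -0.6  -3.   -4.6   0.7   1.7  -1.8 -10.2]
 [ 50.7  61.8  63.3  60.5  57.7  53.3  50.3  46.5  41.7  39.2  38.8  36.7
   36.7  33.3  28.8  18.3  15.2  15.7  18.7  25.5]]
```

View pics/crop5.png

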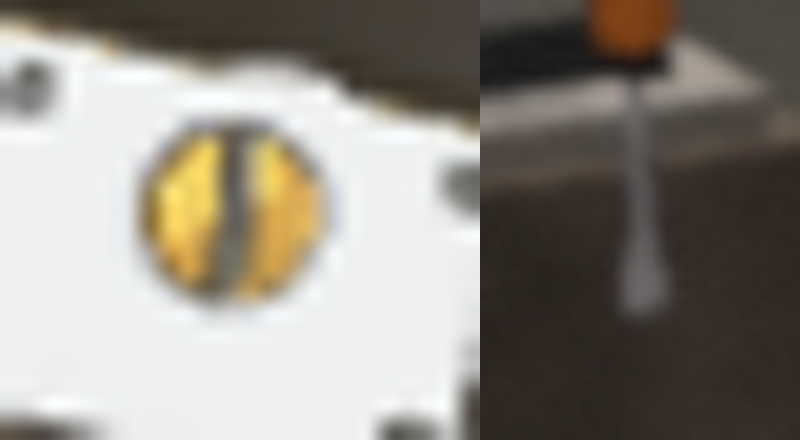

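Left: the slot now runs almost vertically, leaning ~5° to the right, with centre ~(236,212) in the crop. The stop should lean ~9°. Right: blade near full width, as expected. I'll measure the slot angle accurately.

Run:
```python
from h import *
def line(n,vert):
    t=cv2.imread(n).astype(float); k=6
    p=cv2.resize(t[232:254,186:210],None,fx=k,fy=k,interpolation=cv2.INTER_CUBIC)
    br=p[...,2]-p[...,0]; sat=br>45
    ys,xs=np.nonzero(sat); 
    (cx,cy),rad=cv2.minEnclosingCircle(np.c_[xs,ys].astype(np.float32)); 
    if not vert: br=br.T; cx,cy=cy,cx
    pts=[]
    for y in np.arange(int(cy-.72*rad),int(cy+.72*rad)):
        half=np.sqrt(rad**2-(y-cy)**2); a,b=int(cx-.55*half),int(cx+.55*half)+1
        row=br[y,a:b]; w=np.clip(np.percentile(row,75)*.8-row,0,None)
        if w.sum()>0: pts.append((y,(w*np.arange(a,b)).sum()/w.sum()))
    pts=np.array(pts); c=np.polyfit(pts[:,0],pts[:,1],1); res=pts[:,1]-np.polyval(c,pts[:,0]); pts=pts[abs(res)<2*res.std()+.1]; c=np.polyfit(pts[:,0],pts[:,1],1)
    P=[(np.polyval(c,y),y) for y in(cy-20,cy+20)]
    if not vert: P=[(b,a) for a,b in P]
    W=[onz("top",186+(x+.5)/k-.5,232+(y+.5)/k-.5,.04) for x,y in P]; d=W[0]-W[1]
    print(n,"slope",c[0],"res",res.std(),"angle",np.degrees(np.arctan2(d[1],d[0])),"centre",((W[0]+W[1])/2).round(4),rad/k)
line("pics/top0.png",False);line("pics/top1.png",False);line("pics/top6.png",True)
```

```text
pics/top0.png slope 0.06362879850905484 res 0.2989692121787941 angle 87.6906344786514 centre [0.5134 0.2759 0.04  ] 4.500394821166992
pics/top1.png slope 0.06411046075809577 res 0.33005838892388734 angle 87.66278517589578 centre [0.5135 0.2758 0.04  ] 4.452346165974935
pics/top6.png slope -0.09226931328622966 res 0.4441767115961746 angle -1.7721135089852023 centre [0.5138 0.2758 0.04  ] 4.466714223225911
```

The slot reads about -2 to -4° against the stop at -7°, so it may be slightly short. I'll reinsert, press deeper, grip harder and try for the 0.2 N m stop signature.

In the tool's units: -0.05 rad is -0.0125.

```bash
python3 -m crank '[{"tx":0.033,"ty":0.052,"tz":0.02,"wz":-0.0125,"jaw":0.02},{"tz":0.03,"jaw":0.02},{"tz":0.025,"jaw":0.02},{"jaw":0.02},{"jaw":0.02}]' 60; python3 st.py
```

```text
time_s: 28.42
position: [0.5119, 0.2772, 0.161]
tool_rot: [0.918, -0.398, 0.0, -0.0]
force: [-0.7, -0.1, -0.8]
width: 0.0238
finger_force: 60.0
t 28.43 psi -46.9 blade -16.9 tip [0.5121 0.2772 0.0505] F [-0.7 -0.1 -0.8] M [ 0.048 -0.004  0.043] q6 -0.02 to go tool [ 0.0024 -0.      0.0105]
```

```bash
python3 -m crank '[{"tz":0.006,"jaw":0.02},{"tz":0.006,"jaw":0.02},{"tz":0.002,"jaw":0.02},{"jaw":0.02}]'; python3 st.py; python3 mz.py
```

```text
time_s: 28.92
position: [0.5114, 0.2772, 0.1464]
tool_rot: [0.918, -0.397, 0.0, 0.0]
force: [-1.2, -0.5, 1.9]
width: 0.0239
finger_force: 60.0
t 28.93 psi -46.8 blade -16.8 tip [0.5114 0.2771 0.0359] F [-1.2 -0.5  1.9] M [-0.168  0.466  0.   ] q6 -0.02 to go tool [ 0.0028 -0.0006 -0.0041]
Mz [0.048 0.018 0.042 0.024 0.031 0.021] 0.03 blade -16.85
```

In the tool's units: 0.04 rad is 0.01.

```bash
python3 -m crank '[{"tz":0.0018,"jaw":0.02},{"jaw":0.02}]'; python3 mz.py;  python3 -m crank '[{"wz":0.01,"jaw":0.02},{"wz":0.01,"jaw":0.02}]'; python3 mz.py; python3 st.py; python3 -m crank '[{"wz":0.0075,"jaw":0.02},{"wz":0.0075,"jaw":0.02}]'; python3 mz.py; python3 -c "from ec import *;go(7)" 2>&1 | head -1
```

```text
time_s: 29.48
position: [0.5115, 0.2772, 0.1447]
tool_rot: [0.918, -0.398, 0.0, 0.0]
force: [-2.5, -1.5, 4.4]
width: 0.0239
finger_force: 60.0
Mz [0.04  0.05  0.036 0.006 0.028 0.001] 0.027 blade -16.85
time_s: 30.02
position: [0.5116, 0.2773, 0.1448]
tool_rot: [0.901, -0.434, 0.0, -0.0]
force: [-1.9, -1.7, 4.7]
width: 0.0238
finger_force: 60.0
Mz [0.063 0.108 0.096 0.068 0.1   0.103] 0.09 blade -21.37
t 30.32 psi -51.4 blade -21.4 tip [0.5116 0.2773 0.0342] F [-1.6 -0.5  4.5] M [-0.208  0.81   0.103] q6 -0.1 to go tool [ 0.0027 -0.0005 -0.0058]
time_s: 30.58
position: [0.5116, 0.2773, 0.1447]
tool_rot: [0.888, -0.461, 0.0, -0.0]
force: [-2.2, -0.2, 5.1]
width: 0.0238
finger_force: 60.0
Mz [0.107 0.087 0.094 0.126 0.067 0.119] 0.1 blade -24.81
2 7 (array([-0.035, -0.277]), np.float32(0.2), 0.993) tip box (array([ 0.1  , -0.152]), np.float32(0.45), 0.997) right edge (array([ 0.014, -0.027]), np.float32(0.1), 0.999)
```

In the tool's units: 0.03 rad is 0.0075.

```bash
for i in 1; do :; done; python3 -m crank '[{"wz":0.0075,"jaw":0.02},{"wz":0.0075,"jaw":0.02}]' | grep width; python3 mz.py; python3 -m crank '[{"wz":0.0075,"jaw":0.02},{"wz":0.0075,"jaw":0.02}]' | grep width; python3 mz.py; python3 -m crank '[{"wz":0.0075,"jaw":0.02},{"wz":0.005,"jaw":0.02}]'|grep width; python3 mz.py; python3 st.py;  python3 -c "from ec import *;go(8)" 2>&1
```

```text
width: 0.0237
Mz [0.224 0.147 0.157 0.195 0.156 0.196] 0.179 blade -28.23
width: 0.0238
Mz [0.272 0.232 0.254 0.32  0.333 0.27 ] 0.28 blade -31.64
width: 0.0236
Mz [0.345 0.307 0.286 0.361 0.321 0.358] 0.33 blade -34.49
t 32.58 psi -64.5 blade -34.5 tip [0.5119 0.2774 0.0343] F [-1.7 -0.3  5.3] M [-0.221  0.679  0.358] q6 -0.33 to go tool [ 0.0025 -0.0008 -0.0057]
2 8 (array([-0.035, -0.284]), np.float32(0.31), 0.992) tip box (array([ 0.126, -0.143]), np.float32(0.34), 0.997) right edge (array([ 0.032, -0.128]), np.float32(0.25), 0.997)
7 8 (array([0.018, 0.001]), np.float32(0.06), 0.998) tip box (array([0.018, 0.007]), np.float32(-0.07), 1.0) right edge (array([ 0.028, -0.149]), np.float32(0.21), 0.997)
```

The stop is felt, but I batched three steps without checking between them and the wrist moment averaged 0.33. That is above the 0.3 limit, and the mistake is mine. I'm unwinding at once.

In the tool's units: -0.1 rad is -0.025.

```bash
python3 -m crank '[{"wz":-0.025,"jaw":0.02},{"wz":-0.025,"jaw":0.02},{"jaw":0.02}]' | grep width; python3 mz.py
```

```text
width: 0.0238
Mz [0.035 0.049 0.071 0.06  0.041 0.034] 0.048 blade -23.1
```

In the tool's units: -0.04 rad is -0.01.

```bash
python3 -m crank '[{"wz":-0.01,"jaw":0.02},{"jaw":0.02}]' | grep width; python3 mz.py; python3 -m crank '[{"tz":-0.005,"jaw":0.02},{"tz":-0.03,"jaw":0.02},{"tz":-0.045,"jaw":0.02},{"tx":-0.033,"ty":-0.052,"tz":-0.015,"jaw":0.02},{"jaw":0.02},{"jaw":0.02}]'; python3 st.py
python3 - <<'E'
from w import *
im={n:manip.read_camera(n)[:,:,::-1] for n in("scene","top")}
for n in im: cv2.imwrite(f"pics/{n}9.png",im[n])
a=cv2.resize(im["top"][232:254,186:210],(400,367),interpolation=cv2.INTER_CUBIC)
o=cv2.resize(cv2.imread("pics/top6.png")[232:254,186:210],(400,367),interpolation=cv2.INTER_CUBIC)
cv2.imwrite("pics/crop6.png",np.hstack([o,a])); width(im["scene"])
E
```

```text
width: 0.0238
Mz [-0.015  0.021  0.078  0.01   0.053  0.044] 0.032 blade -20.82
time_s: 34.6
position: [0.5301, 0.3347, 0.2375]
tool_rot: [0.903, -0.429, -0.001, 0.001]
force: [0.3, -0.4, -1.2]
width: 0.0238
finger_force: 60.0
t 34.6 psi -50.9 blade -20.9 tip [0.5299 0.3346 0.127 ] F [ 0.3 -0.4 -1.2] M [ 0.01   0.026 -0.031] q6 -0.14 to go tool [0.0356 0.0497 0.0871]
psi -50.9
[[  0.    0.    0.    0.    0.    0.    0.    0.    0.    0.    0.    0.
    0.    0.    0.    0.    0.    0.1   0.1   0.1]
 [  5.    4.9   4.8   4.5   3.9   3.5   3.3   3.1   3.1   3.1   3.2   3.1
    2.8   3.1   3.2   2.9   2.3   1.5   1.    2.8]
 [  0.4   0.5   0.4   0.4   0.3   0.2   0.   -0.2  -0.1  -0.   -0.1  -0.5
   -1.8  -2.3   0.2   1.1  -0.7  -6.9 -19.6  -8. ]
 [ 54.3  59.7  59.7  58.7  56.8  54.7  54.2  52.   52.   50.7  48.   47.
   38.2  30.3  27.   24.   22.8  26.   34.3  31.5]]
```

View pics/crop6.png

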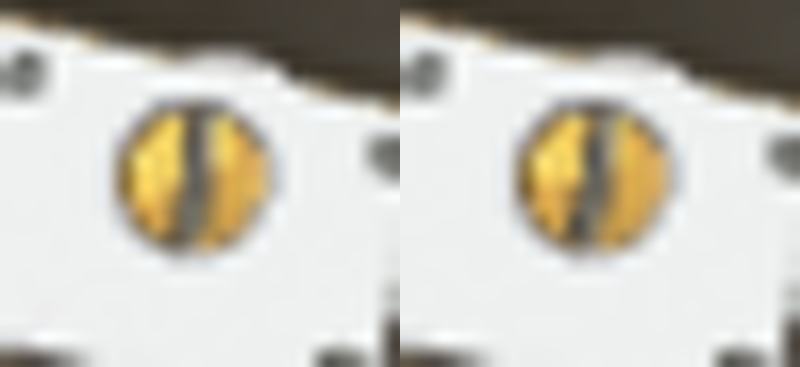

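Left is before, right is now: the slot leans ~8–9° (from ~(603,115) to (585,240)), matching the expected stop angle. Now return the driver.

In the tool's units: -0.178 rad is -0.0445.

```bash
python3 -m crank '[{"tz":-0.003,"wz":-0.0445,"jaw":0.02},{"tz":-0.003,"wz":-0.0445,"jaw":0.02},{"tz":-0.003,"wz":-0.0445,"jaw":0.02},{"tz":-0.003,"wz":-0.0445,"jaw":0.02},{"tx":0.004,"ty":0.028,"jaw":0.02},{"tx":0.0085,"ty":0.056,"jaw":0.02},{"tx":0.0085,"ty":0.056,"jaw":0.02},{"tx":0.0085,"ty":0.056,"jaw":0.02},{"tx":0.0085,"ty":0.056,"jaw":0.02},{"tx":0.0085,"ty":0.056,"jaw":0.02}]'; python3 -m crank '[{"tx":0.0085,"ty":0.056,"jaw":0.02},{"tx":0.0085,"ty":0.056,"jaw":0.02},{"tx":0.0085,"ty":0.056,"jaw":0.02},{"tx":0.0085,"ty":0.056,"jaw":0.02},{"tx":0.0085,"ty":0.056,"jaw":0.02},{"tx":0.0085,"ty":0.056,"jaw":0.02},{"tx":0.004,"ty":0.028,"jaw":0.02},{"jaw":0.02},{"jaw":0.02}]'
cat > hb.py <<'E'
from w import *
s=manip.read_state(); r=R.from_quat(s["tool_rot"]).as_matrix(); print("to go",(r.T@(np.array([.5128,-.3447,.1145])-s["position"])).round(4),"F",s["force"].round(1),"q6",s["joint_pos"][5])
E
python3 hb.py
```

```text
time_s: 35.95
position: [0.5216, 0.021, 0.251]
tool_rot: [0.996, -0.088, 0.0, -0.0]
force: [1.2, -0.0, -1.4]
width: 0.0238
finger_force: 60.0
time_s: 37.08
position: [0.5124, -0.3443, 0.2507]
tool_rot: [0.996, -0.088, -0.0, -0.0]
force: [-0.5, 0.6, -0.4]
width: 0.0243
finger_force: 60.0
to go [0.0006 0.0004 0.1362] F [-0.5  0.6 -0.4] q6 1.7246139559589635
```

```bash
python3 -m crank '[{"tx":0.0006,"ty":0.0004,"tz":0.03,"jaw":0.02},{"tz":0.02,"jaw":0.02},{"tz":0.015,"jaw":0.02},{"tz":0.015,"jaw":0.02},{"jaw":0.02}]'; python3 hb.py
```

```text
time_s: 37.7
position: [0.5131, -0.3445, 0.1699]
tool_rot: [0.996, -0.088, -0.001, -0.0]
force: [0.3, 1.1, -0.6]
width: 0.0236
finger_force: 60.0
to go [-0.0001  0.0003  0.0554] F [ 0.3  1.1 -0.6] q6 1.7253598237973002
```

Tip is inside the mouth without contact; continue down.

```bash
python3 -m crank '[{"tz":0.02,"jaw":0.02},{"tz":0.02,"jaw":0.02},{"tz":0.01,"jaw":0.02},{"tz":0.003,"jaw":0.02},{"jaw":0.02},{"jaw":0.02}]'; python3 hb.py; python3 -m crank '[{"tz":0.001,"jaw":0.02},{"jaw":0.02}]'; python3 hb.py
```

```text
time_s: 38.45
position: [0.5141, -0.3454, 0.1189]
tool_rot: [0.996, -0.088, 0.001, 0.0]
force: [0.4, -0.1, -1.8]
width: 0.024
finger_force: 60.0
to go [-0.0014 -0.0004  0.0044] F [ 0.4 -0.1 -1.8] q6 1.7254077297936363
time_s: 38.7
position: [0.5136, -0.3451, 0.1172]
tool_rot: [0.996, -0.088, 0.0, 0.0]
force: [0.7, -0.4, -1.1]
width: 0.0238
finger_force: 60.0
to go [-0.0009 -0.0003  0.0027] F [ 0.7 -0.4 -1.1] q6 1.725403361066116
```

```bash
python3 -m crank '[{"tx":-0.0005,"tz":0.001,"jaw":0.02},{"tz":0.001,"jaw":0.02},{"jaw":0.02},{"jaw":0.02}]'; python3 hb.py
```

```text
time_s: 39.2
position: [0.5131, -0.345, 0.115]
tool_rot: [0.996, -0.088, -0.0, 0.0]
force: [0.1, -0.3, -0.9]
width: 0.024
finger_force: 60.0
to go [-0.0004 -0.0003  0.0005] F [ 0.1 -0.3 -0.9] q6 1.7255339220803523
```

```bash
python3 -m crank '[{"tz":0.0006,"jaw":0.02},{"jaw":0.02},{"jaw":0.06},{"jaw":0.06},{"jaw":0.06},{"jaw":0.06}]' 5; python3 -m crank '[{"tz":-0.02,"jaw":0.06},{"tz":-0.03,"jaw":0.06},{"tz":-0.04,"jaw":0.06},{"tz":-0.04,"jaw":0.06},{"tx":-0.05,"ty":-0.02,"tz":-0.02,"jaw":0.06},{"tx":-0.04,"ty":-0.04,"jaw":0.06},{"ty":-0.06,"jaw":0.06},{"ty":-0.06,"jaw":0.06},{"jaw":0.06},{"jaw":0.06}]'
python3 - <<'E'
from h import *
im={n:manip.read_camera(n)[:,:,::-1] for n in("scene","top")}
for n in im: cv2.imwrite(f"pics/{n}10.png",im[n])
c=lambda i,u,v,w,h,W,H:cv2.resize(i[v:v+h,u:u+w],(W,H),interpolation=cv2.INTER_CUBIC)
cv2.imwrite("pics/crop7.png",np.hstack([c(im["scene"],350,240,120,120,400,400),c(im["top"],155,175,120,120,400,400)]))
E
```

```text
time_s: 39.95
position: [0.5131, -0.345, 0.1145]
tool_rot: [0.996, -0.088, 0.0, 0.0]
force: [-0.3, 0.2, -1.6]
width: 0.0553
finger_force: 0.0
time_s: 41.2
position: [0.456, -0.1519, 0.2646]
tool_rot: [0.996, -0.087, 0.0, 0.0]
force: [0.1, 0.5, -0.6]
width: 0.0599
finger_force: 0.0
```

View pics/crop7.png

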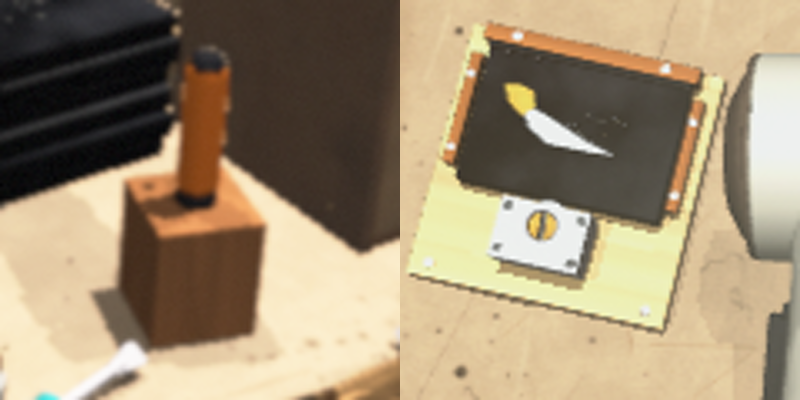

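The driver stands in its block and the panel is clamped against the fence. But the turquoise look-alike now lies on the table, and the small orange one is gone from its place. I'll find out when, by colour masks.

Run:
```python
from h import *
for n in ("scene0","scene1","s54","s84","scene6","scene9","scene10","top0","top1","top2","top3","top6","top9","top10"):
    im=cv2.imread(f"pics/{n}.png"); h=cv2.cvtColor(im,cv2.COLOR_BGR2HSV); o=[]
    for lo,hi in(((80,120,60),(98,255,255)),((5,150,90),(14,255,255))):
        m=cv2.inRange(h,lo,hi); k,_,st,ce=cv2.connectedComponentsWithStats(m)
        o.append([(ce[i].round(0).tolist(),st[i].tolist()[2:]) for i in range(1,k) if st[i][4]>25 and ((n[0]=='s' and ce[i][0]>300 and 200<ce[i][1]<420) or (n[0]=='t' and 430<ce[i][0]<540))])
    print(n,"turq",o[0],"orange",o[1])
```

```text
scene0 turq [([368.0, 287.0], [17, 50, 611])] orange [([409.0, 289.0], [39, 57, 833]), ([462.0, 292.0], [15, 28, 281]), ([419.0, 318.0], [11, 8, 31]), ([411.0, 321.0], [8, 8, 29]), ([403.0, 323.0], [6, 13, 28]), ([419.0, 334.0], [10, 11, 41]), ([401.0, 336.0], [11, 11, 28])]
scene1 turq [([348.0, 377.0], [44, 36, 671])] orange [([408.0, 318.0], [39, 46, 337]), ([408.0, 300.0], [12, 8, 62]), ([422.0, 323.0], [8, 11, 35]), ([490.0, 385.0], [23, 35, 299])]
s54 turq [([348.0, 377.0], [44, 36, 671])] orange [([406.0, 310.0], [39, 29, 187]), ([408.0, 300.0], [11, 7, 60]), ([422.0, 316.0], [11, 13, 44]), ([402.0, 327.0], [10, 17, 65]), ([419.0, 329.0], [11, 8, 37]), ([490.0, 385.0], [23, 35, 299])]
s84 turq [([348.0, 377.0], [44, 36, 671])] orange [([407.0, 308.0], [39, 21, 144]), ([408.0, 300.0], [12, 8, 60]), ([403.0, 331.0], [9, 18, 51]), ([418.0, 334.0], [13, 14, 74]), ([490.0, 385.0], [23, 35, 297])]
scene6 turq [([348.0, 377.0], [44, 36, 672])] orange [([409.0, 310.0], [39, 28, 188]), ([408.0, 300.0], [12, 7, 66]), ([402.0, 326.0], [12, 12, 47]), ([401.0, 337.0], [12, 11, 38]), ([417.
[... 1013 characters left out ...]
, 14, 37])]
top3 turq [([488.0, 324.0], [20, 39, 366])] orange [([514.0, 223.0], [15, 11, 85]), ([465.0, 246.0], [32, 33, 611]), ([438.0, 360.0], [9, 23, 90]), ([437.0, 438.0], [9, 14, 38])]
top6 turq [([487.0, 324.0], [20, 39, 369])] orange [([513.0, 223.0], [15, 11, 87]), ([465.0, 246.0], [32, 33, 629]), ([438.0, 359.0], [11, 20, 89]), ([437.0, 437.0], [7, 12, 31])]
top9 turq [([488.0, 324.0], [20, 39, 370])] orange [([514.0, 223.0], [15, 11, 86]), ([465.0, 246.0], [32, 34, 629]), ([438.0, 357.0], [11, 13, 77]), ([437.0, 438.0], [7, 14, 36])]
top10 turq [([487.0, 324.0], [20, 39, 373])] orange [([513.0, 223.0], [15, 11, 88]), ([468.0, 245.0], [23, 33, 316]), ([438.0, 358.0], [12, 13, 71])]
```

Run:
```python
from h import *
print(tri((490,385),(513,223)),tri((348,377),(487,324)), onz("top",494,223,0))
print(manip.close_job())
```

```text
(array([ 0.59705245, -0.50146703, -0.04704778]), np.float64(0.0017931280308160792)) (array([ 0.33877298, -0.41162584,  0.01024216]), np.float64(0.001308678979451664)) [ 0.58617656 -0.43813503  0.        ]
the job is handed in; nothing more can be done
None
```

Handed in, and it may well be judged a fail: the screw looks to be at its stop, the panel is clamped and the driver is back in its hole, but the wrist moment averaged about 0.33 N m at the stop (limit 0.3) because I didn't check between steps; the two free-standing look-alike drivers also toppled in the first 9 s, cause not seen, and the small orange one fell off the work surface.

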